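# Rehang the chip pail and hold the extractor hatch shut

### The job

Put the dust extractor back in order after emptying: first hang the chip pail by its handle board on the steel hook and let go of it, then turn the hatch's red quarter-turn fastener clockwise until its white slot lines up with the white marks, with the hatch still raised. Last, press the hatch panel down with the fingers until it is flush with its frame against the sprung seal, and finish while still holding it pressed there. Leave everything else on the bench where it is.

Things in the scene. Friction and masses are not known exactly. Their poses are not given: they have to be found in the camera images.
- pail: (sizes in mm) small open metal chip pail on the bench, about 0.3 kg, 76 across at the bottom, 90 at the rim, rim at height 75. Struts at its y = -45 and +45 (4 thick) carry a dark wood handle board above the mouth: 14 thick (x), 100 long (y), underside at height 135, top at 181. Opening under the board 60 high, 87 wide, seen along the pail's x. Origin: centre of the underside, z up
- pail_handle (a point): (sizes in mm) middle of the top edge of the pail's handle board, 181 above the pail's underside, 46 above the board's flat underside, which is what rests on the hook; axes as the pail (x across the board's 14 thickness, y along it)
- stand: (sizes in mm) fixed hook stand: plywood base 190 x 110 x 10; dark steel post 16 x 24 at its origin, 185 tall; from it a flat steel strip hook, 24 wide (y), 5 thick, runs 125 towards the stand's -x, top at height 185, its free end turned up by 12 (to height 197). The handle's opening goes over the free end. Origin: under the post at bench level, z up
- hook_seat (a point): (sizes in mm) point on the hook strip's top where the middle of the handle board's underside belongs: 85 from the post's centre towards the turned-up end (whose inner face is 35 further on), height 185; axes as the stand
- extractor: (sizes in mm) fixed blue metal dust-extractor box, 250 (x) x 180 (y) x 100 tall; on its top a dark steel raised frame (200 x 146, 10 wide, top at height 110) round a grey painted hatch panel 172 (x) x 122 (y). Origin: centre of the underside, z up; hose port on +x, fastener nearer to -x
- hatch (a joint): travel of the hatch panel straight down, m: 0 = raised, 8 mm proud of the frame (top at height 118), 0.008 = home, flush with the frame (110). A sprung seal pushes it up: it moves from about 4 N and needs about 10 N to stay home; let go, it rises. The fastener rides on it. Unless the slot is in line (within about 0.15 rad) the fastener's tongue blocks the panel after 1 to 2 mm
- hatch_press (a point): (sizes in mm) centre of the round black pressing patch (40 across) on the hatch panel's bare top face (height 118 raised, 110 home), 90 from the fastener's axis towards the extractor's +x; axes as the extractor
- fastener (a joint): angle of the quarter-turn fastener, rad, counter-clockwise from above positive: 0 = its white slot line is in line with the white marks on panel and frame (along the extractor's x). It starts at 0.7 to 1.35, so turn it clockwise seen from above; it can be overturned to -0.5. It stays where it is left; friction 0.05 N m
- fastener_grip (a point): (sizes in mm) the point to grip: on the fastener's axis, 20 above the panel's top (height 138 with the panel raised). Red grip bar 44 long, 12 thick, top 33 above the panel, white slot line along its top, on a black disc 44 across, 6 high. Axes turn with it: x along the bar and slot, y across it, z up
- sanding_block: cork sanding block wrapped in red paper, 110 x 64 x 39, long side along x mm; origin in its underside; not part of the job, leave it
- rasp: steel rasp with black handle, 320 long along x, 26 thick mm; origin in its underside; not part of the job, leave it
- try_square: try square lying flat, dark wood stock 110 along y, steel blade along +x, 18 thick mm; origin in its underside; not part of the job, leave it
- mallet: wooden joiner's mallet lying down, 275 long along x, head 120 x 70 x 60 at +x mm; origin in its underside; not part of the job, leave it
- glue: upright white glue bottle with orange cap, 60 across, 160 tall mm; origin in its underside; not part of the job, leave it
- offcut: pale wood offcut, 130 (x) x 45 x 28 mm; origin in its underside; not part of the job, leave it

How it is judged:
By the outcome, as a careful person would: the job done as asked, in the order asked, and still so for the second after the job is handed in, while the arm keeps its last pose, push and grip.
It also fails if it takes over 64 s, if anything falls off the work surface, if the arm or the gripper's body presses on something with over 40 N, if the wrist force passes 120 N, or if a joint passes its speed limit or range.

### The arm

A 6-joint arm with a two-finger parallel gripper is mounted at the origin on the work surface. World frame = base frame: x ahead of the robot, y to its left, z up, the work surface at z = 0. Lengths are in mm, angles in rad, forces in N, time in s.
With the tool pointing down it reaches from about 275 to 725 mm from the base axis. Payload 5.6 kg.
Tool frame: the origin (TCP) lies midway between the tips of the shut fingers; the grasp point (between the pads) lies 19 mm behind it; z points along the fingers, y is the direction in which the jaws open and shut (so a half turn about z gives the same grasp; the last joint's range is limited). The gripper opens to 85 mm and grips with 20 to 120 N. Pads are 22 mm wide; open, the fingers measure 114 mm over their backs; the gripper's body (76 mm by 85 mm) begins 54 mm behind the grasp point. The pads swing forward as they close: fully open they stand 13 mm farther back than shut.
Start: joints at [-1.029, 0.255, 0.108, 0, -1.424, -0.285], TCP at [139.713, -531.952, 231.283] pointing down, gripper open.
Joint ranges: [-2.95, 2.95], [-1.21, 1.97], [-1.09, 1.5], [-2.87, 1.71], [-2.94, -0.07], [-3.05, 3.05]. Speed limits (rad/s): [2.57, 2.57, 3.14, 3.14, 3.14, 3.14].

### API

Orientations are given as a rotation vector (axis times angle).
In Python, from station import get_obs, grab_frame, camera_model, sign_off gives the robot as it stands. The module is installed in compiled form; this text tells all that it offers.
- The arm moves only by the tool arm_command, never from a script. Its argument "series" is a list that holds one entry, the list of rows, each a list of 7 numbers: the shift along the world's x, y, z in m, then the turn, a rotation vector about the world's x, y, z in rad, then the opening in per cent of the stroke, from 0 (shut) to 100 (fully open). In form: [[[x, y, z, ax, ay, az, jaw], ...]]. A call has 1 to 12 rows; each row shifts and turns the commanded pose from where the row before left it; what a row does not reach is not made up. A row lasts 1/12 s, in which the tool goes at most 41.7 mm and 7.16 degrees, less where a joint would pass 70% of its speed; a pose out of reach is approached as far as the arm can. A call with a gripper value outside its range is refused whole. The fingers move at their own pace and stop on an object; "newtons" is the grip in N (left out, the last holds). Time passes only in rows, so rows that do not move let the fingers close. It gives the time, the measured TCP pose, the force and the opening at its end, in the units of the state.
- get_obs(): the state, without advancing time (a new reading comes with each control period).
- grab_frame(name): name is "side" or "top"; returns the picture (480x640x3 uint8, blue, green, red); there is no depth.
- camera_model(name): a dict with "intrinsics" (3x3 intrinsics, pixels), "distortion" ([k1, k2, p1, p2, k3] as OpenCV has them; the pictures are not rectified), "rvec" (rotation vector, rad) and "tvec" (3), from world to camera coordinates, as OpenCV has them. Camera axes: x right, y down, z forward; pixel columns grow to the right and rows downward; lengths in mm; the calibration is good to about 2 mm. A picture is of the moment at which its call begins. camera_model takes no time and is no camera call.
- sign_off(): hands the job in, once; it reports no verdict.
The state is a dict: "clock": time; "joint_positions": joint angles; "qd": joint speeds; "joint_torque": joint torques, N m; "position": TCP position; "eef_rot": TCP orientation; "contact_force": force on the tool from outside, world axes, zero at the start; "ft_torque": the same for the moment, N m; "grip_width": finger opening in mm.
Only numpy, scipy, OpenCV 4.12 (cv2) and the standard library are available. Lean on these libraries where they do the work, as an engineer would, in place of code of your own. Each camera call takes 0.05 s, during which the arm holds its last target.

## Working session

There is one attempt and no reset: what is moved stays moved. The work goes in short steps, Python scripts to look and compute and a tool call to move; the robot and the scene stay as the last step left them, time stands still between calls to the robot, and variables do not carry over. Pictures are saved under pics/ and viewed, and the job is handed in when it is done.

Besides the shell and the picture viewer there is one more tool, called after "Request:" as name([rows], argument=value, ...), one row to a line, values as JSON. arm_command: Moves the arm, as the interface text tells. Its arguments: {"type":"object","properties":{"series":{"type":"array"},"newtons":{"type":"number"}},"required":["series"]}

```bash
mkdir -p pics; python3 - <<'E'
from station import *
import cv2
for n in("side","top"):
    cv2.imwrite(f"pics/{n}0.png",grab_frame(n)); m=camera_model(n); print(n,m)
print(get_obs())
E
```

```text
side {'intrinsics': array([[595.92280193,   0.        , 329.52048343],
       [  0.        , 595.92280193, 237.50652594],
       [  0.        ,   0.        ,   1.        ]]), 'distortion': array([-0.14952842,  0.        ,  0.        ,  0.        ,  0.        ]), 'rvec': array([ 0.11863171, -2.80128336,  1.38866385]), 'tvec': array([ 520.57610914,  120.22189198, 1529.45790683])}
top {'intrinsics': array([[504.2981406 ,   0.        , 320.21520898],
       [  0.        , 504.2981406 , 242.96207137],
       [  0.        ,   0.        ,   1.        ]]), 'distortion': array([-0.14461755,  0.        ,  0.        ,  0.        ,  0.        ]), 'rvec': array([ 2.17856527, -2.20075885,  0.1002939 ]), 'tvec': array([   2.59733796,  527.7662765 , 1306.81354671])}
{'clock': 0.1, 'joint_positions': array([-1.02940185e+00,  2.55683902e-01,  1.07159480e-01, -3.75534647e-04,
       -1.42391882e+00, -2.84614459e-01]), 'qd': array([-0.00033261, -0.00143504,  0.00391487,  0.00199633, -0.00170138,
       -0.00075963]), 'joint_torque': array([-1.37057912e-03, -3.87600660e+01,  2.38475543e+01,  5.37793145e+00,
       -3.73674629e-03,  1.48208562e-05]), 'position': array([ 139.61845179, -531.53589546,  230.50553778]), 'eef_rot': array([ 4.02114587e-01, -3.11542709e+00, -2.60337369e-03]), 'contact_force': array([-0.24584067,  0.70943052, -0.4686962 ]), 'ft_torque': array([-0.02007446, -0.00864348,  0.01938542]), 'grip_width': 85.24953060900133}
```

View pics/side0.png

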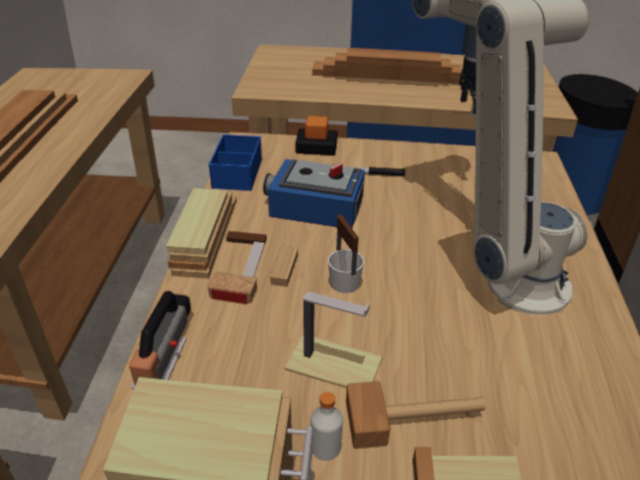

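View pics/top0.png

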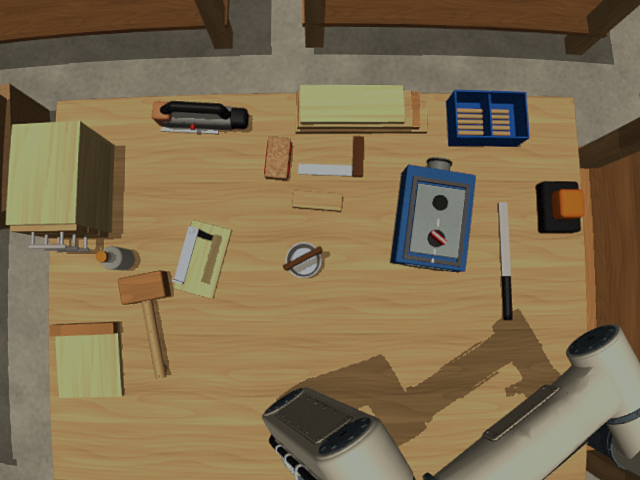

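```bash
cat > h.py <<'E'
import cv2,numpy as np
from station import *
CM={n:camera_model(n) for n in("side","top")}
def proj(n,P):
    m=CM[n];return cv2.projectPoints(np.float64(P).reshape(-1,1,3),m['rvec'],m['tvec'],m['intrinsics'],m['distortion'])[0].reshape(-1,2)
def ray(n,uv,z):
    m=CM[n];u=cv2.undistortPoints(np.float64(uv).reshape(-1,1,2),m['intrinsics'],m['distortion']).reshape(-1,2)
    R=cv2.Rodrigues(m['rvec'])[0];c=-R.T@m['tvec'].ravel()
    d=np.c_[u,np.ones(len(u))]@R
    return c+d*((z-c[2])/d[:,2])[:,None]
def crop(img,x0,y0,w,h,s,f):
    o=cv2.resize(img[y0:y0+h,x0:x0+w],None,fx=s,fy=s,interpolation=cv2.INTER_CUBIC)
    for i in range(0,w,10):
        L=(x0+i)%50==0
        if (x0+i)%10==0: cv2.line(o,(i*s,0),(i*s,12 if L else 5),(0,255,255),1)
        if L: cv2.putText(o,str(x0+i),(i*s+2,22),0,.4,(0,255,255),1)
    for i in range(0,h):
        if (y0+i)%10==0:
            L=(y0+i)%50==0
            cv2.line(o,(0,i*s),(12 if L else 5,i*s),(0,255,255),1)
            if L: cv2.putText(o,str(y0+i),(14,i*s+4),0,.4,(0,255,255),1)
    cv2.imwrite(f,o)
E
python3 - <<'E'
from h import *
t=cv2.imread('pics/top0.png');s=cv2.imread('pics/side0.png')
crop(t,380,150,110,130,5,'pics/t_ext.png')
crop(t,160,210,180,100,4,'pics/t_ph.png')
crop(s,280,200,110,200,3,'pics/s_ph.png')
crop(s,250,140,130,90,6,'pics/s_ext.png')
print(proj('top',[[0,0,0],[400,0,0],[400,200,0]]),proj('side',[[0,0,0],[400,0,0]]))
E
```

```text
[[321.19387699 441.82259089]
 [319.58165875 291.5249087 ]
 [244.35404964 292.19263777]] [[528.65158769 283.4938805 ]
 [376.33862064 274.16232037]]
```

View pics/t_ext.png

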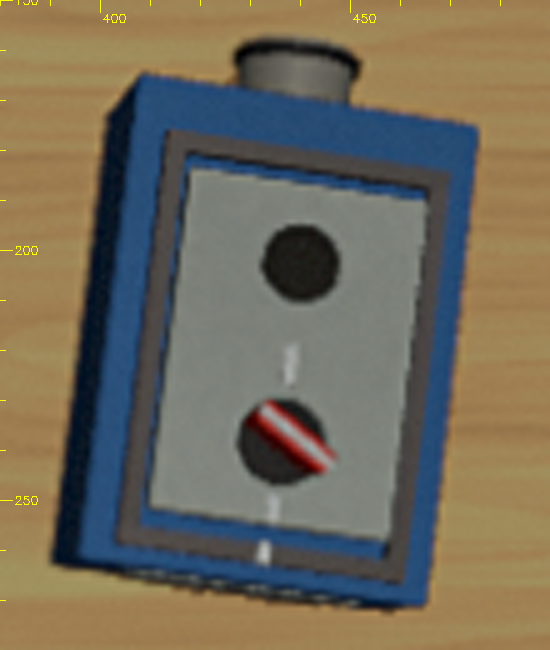

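View pics/t_ph.png

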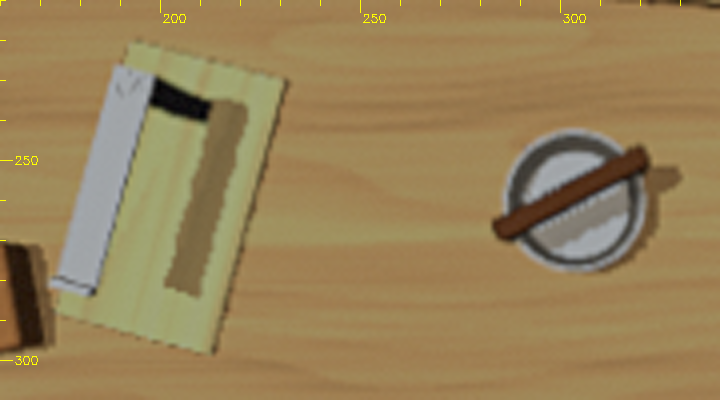

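View pics/s_ph.png

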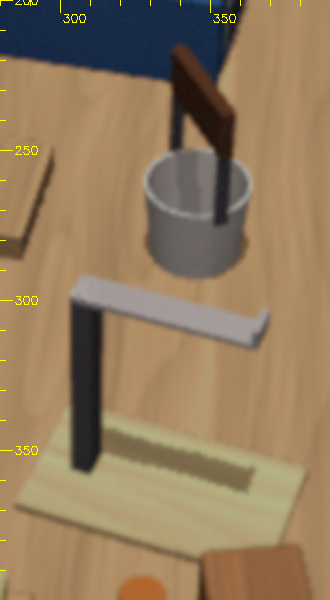

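View pics/s_ext.png

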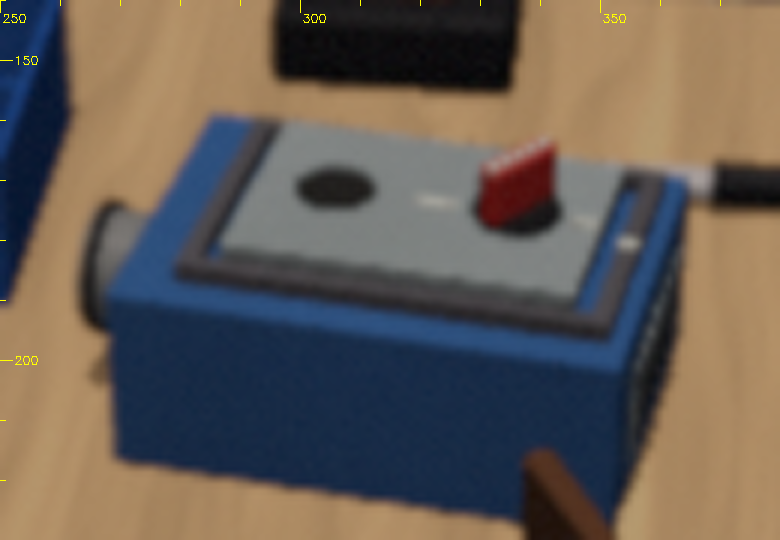

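```bash
python3 - <<'E'
from h import *
a=lambda pts,x0,y0,s:np.array(pts,float)/s+[x0,y0]-.5+.5/s
E=lambda p:a(p,380,150,5);P=lambda p:a(p,160,210,4);S=lambda p:a(p,280,200,3);X=lambda p:a(p,250,140,6)
np.set_printoptions(precision=1,suppress=True)
def ang(q):d=q[1]-q[0];return np.arctan2(d[1],d[0])
r=ray
print('cam',r('top',[[320,240]],1300))
print('patch',r('top',E([[300,263]]),118),r('side',X([[335,188]]),118))
print('disc',r('top',E([[283,442]]),124),r('side',X([[517,211]]),124))
q=r('top',E([[274,508],[290,363]]),118);print('marks',q,ang(q))
print('framemark',r('top',E([[264,552]]),110))
q=r('top',E([[263,405],[332,467]]),151);print('slot',q,ang(q),q.mean(0))
q=r('side',X([[484,170],[550,143]]),151);print('slot side',q,ang(q),q.mean(0))
q=r('top',E([[140,73],[479,127],[425,607],[78,560]]),100);print('box',q,q.mean(0))
q=r('top',E([[168,130],[449,173],[402,583],[118,543]]),110);print('frame',q,q.mean(0))
q=r('side',X([[215,115],[685,180],[618,372],[110,295]]),100);print('box side',q,q.mean(0))
q=r('top',P([[643,158],[498,230]]),181);print('board',q,ang(q),q.mean(0))
q=r('side',S([[179,47],[229,113]]),181);print('board side',q,ang(q),q.mean(0))
print('rim',r('top',P([[574,200]]),75), r('side',S([[198,180]]),75))
q=r('top',P([[118,65],[157,75]]),185);print('strip post end',q,q.mean(0))
q=r('top',P([[52,282],[96,293]]),197);print('strip free end',q,q.mean(0))
q=r('side',S([[80,278],[72,300]]),185);print('side post end',q,q.mean(0))
q=r('side',S([[268,310],[257,336]]),197);print('side free',q,q.mean(0))
q=r('top',P([[132,42],[288,80],[213,354],[55,312]]),10);print('base',q,q.mean(0))
E
```

```text
cam [[ 430.2   17.2 1300. ]]
patch [[ 619.  -298.9  118. ]] [[ 617.  -300.2  118. ]]
disc [[ 529.3 -285.9  124. ]] [[ 527.6 -278.6  124. ]]
marks [[ 497.3 -282.   118. ]
 [ 569.  -292.1  118. ]] -0.14058437952540145
framemark [[ 476.  -278.3  110. ]]
slot [[ 545.  -269.9  151. ]
 [ 514.8 -302.9  151. ]] -2.312632394309258 [ 529.9 -286.4  151. ]
slot side [[ 543.3 -269.4  151. ]
 [ 513.9 -298.   151. ]] -2.370383889924313 [ 528.6 -283.7  151. ]
box [[ 719.4 -224.7  100. ]
 [ 691.9 -399.7  100. ]
 [ 447.8 -362.3  100. ]
 [ 473.5 -186.9  100. ]] [ 583.1 -293.4  100. ]
frame [[ 687.8 -236.   110. ]
 [ 666.1 -379.6  110. ]
 [ 459.7 -347.9  110. ]
 [ 481.3 -205.4  110. ]] [ 573.7 -292.2  110. ]
box side [[ 688.6 -395.2  100. ]
 [ 448.3 -357.   100. ]
 [ 474.3 -182.1  100. ]
 [ 715.1 -221.8  100. ]] [ 581.6 -289.   100. ]
board [[501.2  -0.5 181. ]
 [460.5  83.5 181. ]] 2.0226312323589957 [480.8  41.5 181. ]
board side [[502.2   2.2 181. ]
 [458.6  86.  181. ]] 2.0503710795122765 [480.4  44.1 181. ]
rim [[481.9  41.5  75. ]] [[480.8  40.1  75. ]]
strip post end [[557.9 304.1 185. ]
 [551.8 281.  185. ]] [554.9 292.6 185. ]
strip free end [[432.2 338.6 197. ]
 [425.8 312.9 197. ]] [429.  325.8 197. ]
side post end [[552.5 287.1 185. ]
 [555.6 309.3 185. ]] [554.1 298.2 185. ]
side free [[424.7 319.  197. ]
 [431.2 344.1 197. ]] [427.9 331.6 197. ]
base [[593.1 338.   10. ]
 [566.4 232.6  10. ]
 [385.  282.4  10. ]
 [413.2 388.8  10. ]] [489.4 310.4  10. ]
```

```bash
cat >> h.py <<'E'
def st(msg=''):
    o=get_obs();R=cv2.Rodrigues(o['eef_rot'])[0]
    np.set_printoptions(precision=3,suppress=True)
    y=R[:,1];print('t',round(o['clock'],2),'p',o['position'].round(1),'jawyaw',round(np.arctan2(y[1],y[0]),3),'z',R[:,2],'F',o['contact_force'].round(1),'M',o['ft_torque'].round(2),'w',round(o['grip_width'],1),'q',o['joint_positions'].round(2))
    return o
E
python3 - <<'E'
from h import *
st()
q=ray('top',[[120,275],[170,270],[172,300],[125,305]],60);print(q)
E
```

```text
t 0.1 p [ 139.6 -531.5  230.5] jawyaw 1.828 z [-0.001  0.002 -1.   ] F [-0.2  0.7 -0.5] M [-0.02 -0.01  0.02] w 85.2 q [-1.03  0.26  0.11 -0.   -1.42 -0.28]
[[446.529 516.927  60.   ]
 [458.851 383.969  60.   ]
 [382.103 378.387  60.   ]
 [369.157 502.834  60.   ]]
```

Request:
arm_command([
  [[0.019,0.032,0.001,0,0,0.099,100],[0.019,0.032,0.001,0,0,0.099,100],[0.019,0.032,0.001,0,0,0.099,100],[0.019,0.032,0.001,0,0,0.099,100],[0.019,0.032,0.001,0,0,0.099,100],[0.019,0.032,0.001,0,0,0.099,100],[0.019,0.032,0,0,0,0.099,100],[0.019,0.032,0,0,0,0.099,100],[0.019,0.032,0,0,0,0.099,100]],
])

```text
clock: 0.85
position: [310.9, -242.2, 237.1]
eef_rot: [-1.712, 2.634, 0.0]
contact_force: [1.7, 0.4, -1.0]
grip_width: 85.5
```

Request:
arm_command([
  [[0.019,0.032,0,0,0,0.099,100],[0.019,0.032,0,0,0,0.099,100],[0.019,0.032,0,0,0,0.099,100],[0.019,0.032,0,0,0,0.099,100],[0.019,0.032,0,0,0,0.099,100],[0.019,0.032,0,0,0,0.099,100],[0.019,0.032,0,0,0,0.099,100],[0.019,0.032,0,0,0,0.099,100],[0.019,0.032,0,0,0,0.099,100],[0,0,0,0,0,0,100],[0,0,0,0,0,0,100]],
])

```text
clock: 1.77
position: [481.9, 45.5, 236.2]
eef_rot: [2.676, -1.642, -0.002]
contact_force: [-0.2, -0.5, -0.6]
grip_width: 85.1
```

```bash
python3 - <<'E'
from h import *
st()
s=grab_frame('side');t=grab_frame('top')
crop(s,280,140,160,150,4,'pics/s1.png');crop(t,240,180,160,140,4,'pics/t1.png')
E
```

```text
t 1.77 p [481.9  45.5 236.2] jawyaw -2.671 z [-0.002 -0.001 -1.   ] F [-0.2 -0.5 -0.6] M [-0.03  0.02 -0.01] w 85.1 q [ 0.42  0.12 -0.04 -0.   -1.41  0.05]
```

View pics/s1.png

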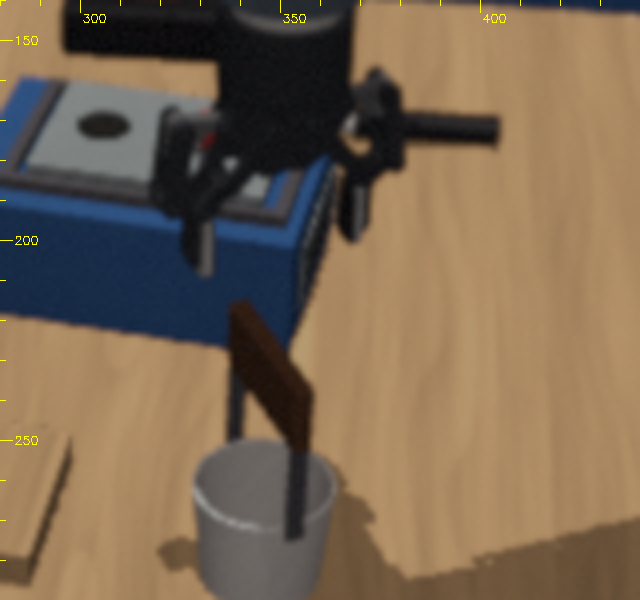

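View pics/t1.png

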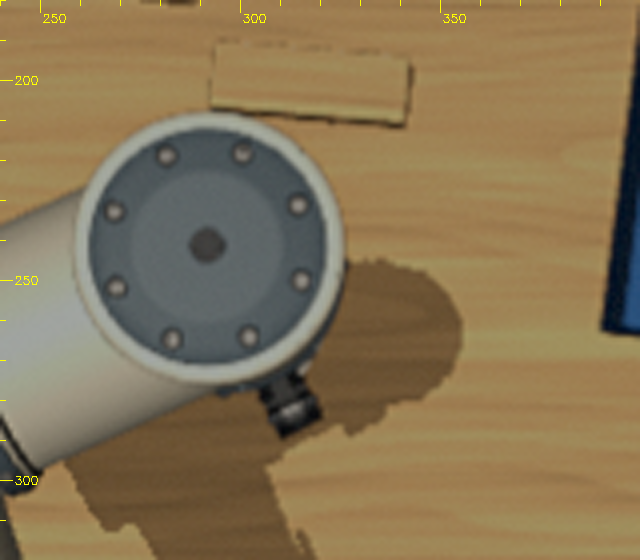

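Request:
arm_command([
  [[-0.001,-0.003,-0.014,0,0,0,100],[0,0,-0.018,0,0,0,100],[0,0,-0.018,0,0,0,100],[0,0,-0.018,0,0,0,100],[0,0,-0.015,0,0,0,100],[0,0,-0.002,0,0,0,100],[0,0,0,0,0,0,100]],
])

```text
clock: 2.45
position: [479.9, 39.9, 152.1]
eef_rot: [2.674, -1.647, -0.001]
contact_force: [0.0, -0.0, -0.2]
grip_width: 85.3
```

Request:
arm_command([
  [[0,0,0,0,0,0,0],[0,0,0,0,0,0,0],[0,0,0,0,0,0,0],[0,0,0,0,0,0,0],[0,0,0,0,0,0,0],[0,0,0,0,0,0,0],[0,0,0,0,0,0,0],[0,0,0,0,0,0,0],[0,0,0,0,0,0,0],[0,0,0,0,0,0,0]],
], newtons=50)

```text
clock: 3.28
position: [481.2, 41.2, 152.7]
eef_rot: [-2.675, 1.645, -0.001]
contact_force: [-0.1, 0.6, 3.3]
grip_width: 13.2
```

```bash
python3 - <<'E'
from h import *
st()
s=grab_frame('side')
crop(s,280,140,160,150,4,'pics/s2.png')
E
```

```text
t 3.28 p [481.2  41.2 152.7] jawyaw -2.673 z [ 0.001  0.    -1.   ] F [-0.1  0.6  3.3] M [ 0.2  -0.39  0.03] w 13.2 q [ 0.41  0.16 -0.21  0.   -1.19  0.06]
```

View pics/s2.png

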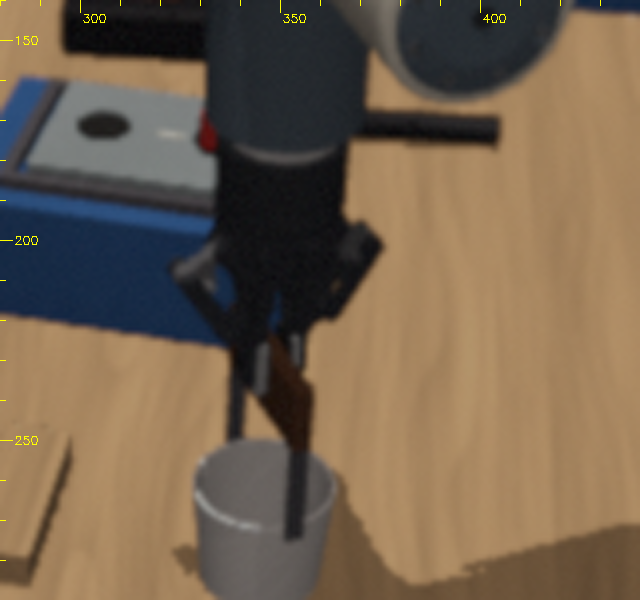

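Request:
arm_command([
  [[0,0,0.007,0,0,0,0],[0,0,0.018,0,0,0,0],[0,0,0.025,0,0,0,0],[0,0,0.025,0,0,0,0],[0,0,0.01,0,0,0,0],[-0.01,0.017,0,0,0,-0.08,0],[-0.02,0.03,0,0,0,-0.1,0],[-0.02,0.035,0,0,0,-0.12,0],[-0.02,0.035,0,0,0,-0.12,0],[-0.018,0.03,0,0,0,-0.12,0],[-0.012,0.025,0,0,0,-0.1,0],[-0.007,0.017,0,0,0,-0.094,0]],
])

```text
clock: 4.33
position: [379.5, 218.6, 236.1]
eef_rot: [1.96, -2.452, -0.002]
contact_force: [1.1, 0.4, -3.5]
grip_width: 13.0
```

Request:
arm_command([
  [[0,0.02,0,0,0,0,0],[0,0.025,0,0,0,0,0],[0,0.025,0,0,0,0,0],[0,0.025,0,0,0,0,0],[0,0.015,0,0,0,0,0],[0,0.005,0,0,0,0,0],[0,0,0,0,0,0,0],[0,0,0,0,0,0,0]],
])

```text
clock: 5.0
position: [381.5, 331.4, 236.7]
eef_rot: [1.964, -2.449, 0.001]
contact_force: [0.2, -0.6, -3.8]
grip_width: 12.9
```

```bash
python3 - <<'E'
from h import *
st()
s=grab_frame('side');t=grab_frame('top')
crop(s,280,210,160,150,4,'pics/s3.png');crop(t,150,180,160,140,4,'pics/t3.png')
E
```

```text
t 5.0 p [381.5 331.4 236.7] jawyaw 2.923 z [-0.001 -0.002 -1.   ] F [ 0.2 -0.6 -3.8] M [-0.07 -0.   -0.  ] w 12.9 q [ 1.03  0.17  0.01 -0.   -1.42 -1.24]
```

View pics/s3.png

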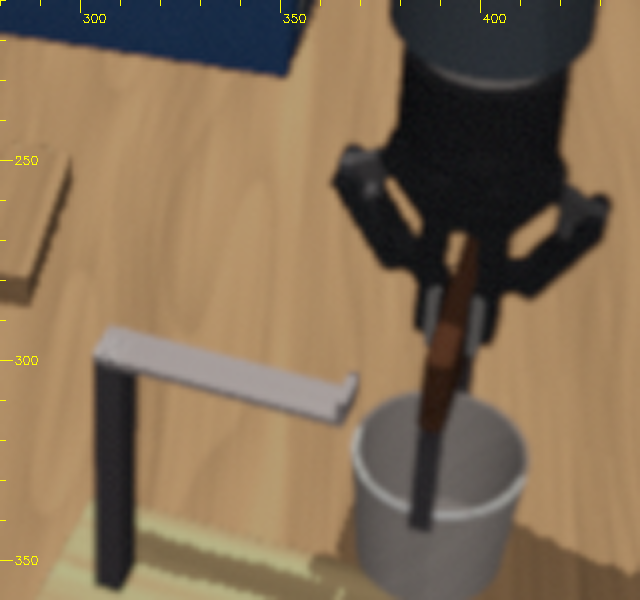

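View pics/t3.png

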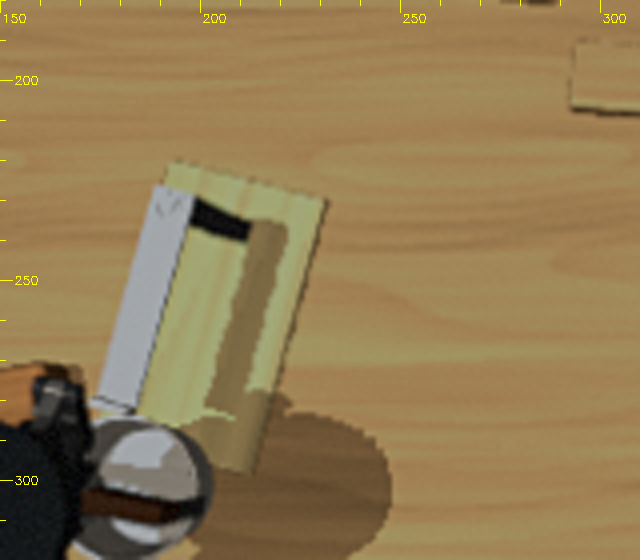

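Request:
arm_command([
  [[0.001,0.005,0,0,0,-0.023,0],[0.002,0.005,0,0,0,-0.023,0],[0.005,-0.001,0,0,0,0,0],[0.01,-0.003,0,0,0,0,0],[0.012,-0.003,0,0,0,0,0],[0.012,-0.003,0,0,0,0,0],[0.012,-0.004,0,0,0,0,0],[0.012,-0.003,0,0,0,0,0],[0.012,-0.003,0,0,0,0,0],[0.006,-0.002,0,0,0,0,0],[0,0,0,0,0,0,0],[0,0,0,0,0,0,0]],
])

```text
clock: 6.1
position: [466.0, 320.0, 237.0]
eef_rot: [1.907, -2.496, -0.0]
contact_force: [-0.6, -0.2, -3.9]
grip_width: 13.5
```

```bash
python3 - <<'E'
from h import *
st()
s=grab_frame('side');t=grab_frame('top')
crop(s,280,210,160,150,4,'pics/s4.png')
E
```

```text
t 6.1 p [466. 320. 237.] jawyaw 2.876 z [-0.001 -0.    -1.   ] F [-0.6 -0.2 -3.9] M [0.   0.04 0.  ] w 13.5 q [ 0.88  0.28  0.16 -0.   -1.45 -1.14]
```

View pics/s4.png

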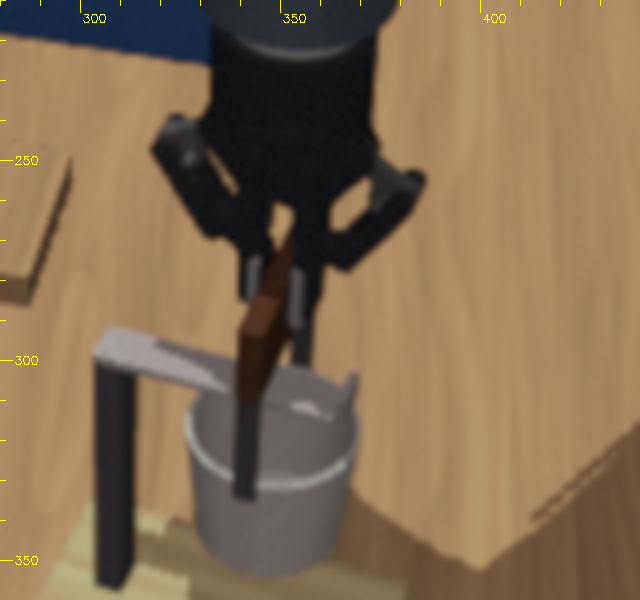

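Request:
arm_command([
  [[0,0,-0.006,0,0,0,0],[0,0,-0.008,0,0,0,0],[0,0,-0.008,0,0,0,0],[0,0,-0.006,0,0,0,0],[0,0,-0.003,0,0,0,0],[0,0,-0.001,0,0,0,0],[0,0,-0.001,0,0,0,0],[0,0,0,0,0,0,0]],
])

```text
clock: 6.87
position: [465.9, 320.2, 204.3]
eef_rot: [-1.909, 2.495, -0.0]
contact_force: [-0.0, -0.3, -4.3]
grip_width: 12.8
```

Request:
arm_command([
  [[0,0,-0.001,0,0,0,0],[0,0,0,0,0,0,0]],
])

```text
clock: 7.03
position: [465.9, 320.3, 203.4]
eef_rot: [-1.908, 2.495, 0.0]
contact_force: [0.6, -0.2, -4.6]
grip_width: 13.0
```

Request:
arm_command([
  [[0,0,-0.001,0,0,0,0],[0,0,0,0,0,0,0]],
])

```text
clock: 7.2
position: [466.0, 320.3, 202.7]
eef_rot: [-1.908, 2.495, -0.0]
contact_force: [0.2, 0.2, -2.2]
grip_width: 13.2
```

Request:
arm_command([
  [[0,0,-0.001,0,0,0,0],[0,0,0,0,0,0,0]],
])

```text
clock: 7.37
position: [466.1, 320.3, 202.7]
eef_rot: [-1.908, 2.493, -0.0]
contact_force: [-2.8, -0.7, 3.6]
grip_width: 13.3
```

Request:
arm_command([
  [[0,0,-0.001,0,0,0,0],[0,0,0,0,0,0,0]],
])

```text
clock: 7.53
position: [466.1, 320.3, 202.6]
eef_rot: [-1.908, 2.493, -0.0]
contact_force: [-5.1, -1.2, 9.3]
grip_width: 13.3
```

Request:
arm_command([
  [[0,0,0.001,0,0,0,0],[0,0,0.0005,0,0,0,0],[0,0,0,0,0,0,20],[0,0,0,0,0,0,30],[0,0,0,0,0,0,45],[0,0,0,0,0,0,60],[0,0,0,0,0,0,60],[0,0,0,0,0,0,60]],
])

```text
clock: 8.2
position: [465.9, 320.2, 201.7]
eef_rot: [1.909, -2.495, 0.0]
contact_force: [-0.5, 0.9, 0.5]
grip_width: 51.4
```

```bash
python3 - <<'E'
from h import *
st()
s=grab_frame('side')
crop(s,280,210,160,150,4,'pics/s5.png')
E
```

```text
t 8.2 p [465.9 320.2 201.7] jawyaw 2.877 z [-0. -0. -1.] F [-0.5  0.9  0.5] M [-0.05  0.01  0.03] w 51.4 q [ 0.88  0.3   0.09  0.   -1.36 -1.14]
```

View pics/s5.png

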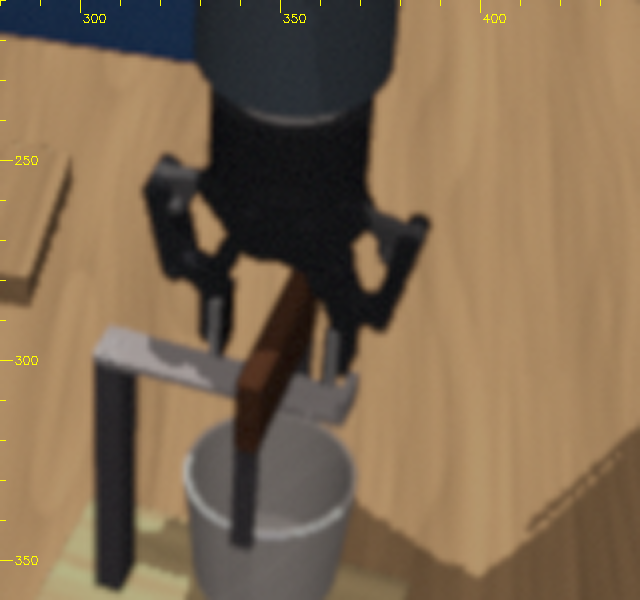

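Request:
arm_command([
  [[0,0,0.004,0,0,0,60],[0,0,0.01,0,0,0,60],[0,0,0.02,0,0,0,60],[0,0,0.03,0,0,0,60],[0,0,0.02,0,0,0,80],[0.002,-0.02,0.01,0,0,0,100],[0.004,-0.036,0,0,0,-0.04,100],[0.004,-0.036,0,0,0,-0.04,100],[0.004,-0.036,0,0,0,-0.04,100],[0.004,-0.036,0,0,0,-0.04,100],[0.004,-0.036,0,0,0,-0.04,100],[0.004,-0.036,0,0,0,-0.04,100]],
])

```text
clock: 9.25
position: [491.8, 82.5, 297.2]
eef_rot: [-1.593, 2.706, -0.001]
contact_force: [0.4, -0.1, -0.4]
grip_width: 85.1
```

```bash
python3 - <<'E'
from h import *
st()
s=grab_frame('side')
crop(s,260,150,160,150,4,'pics/s6.png')
t=grab_frame('top')
crop(t,160,140,200,150,4,'pics/t6.png')
E
```

```text
t 9.25 p [491.8  82.5 297.2] jawyaw 2.635 z [ 0.002  0.    -1.   ] F [ 0.4 -0.1 -0.4] M [ 0.02 -0.18  0.03] w 85.1 q [ 0.48  0.14  0.13  0.   -1.56 -0.99]
```

View pics/t6.png

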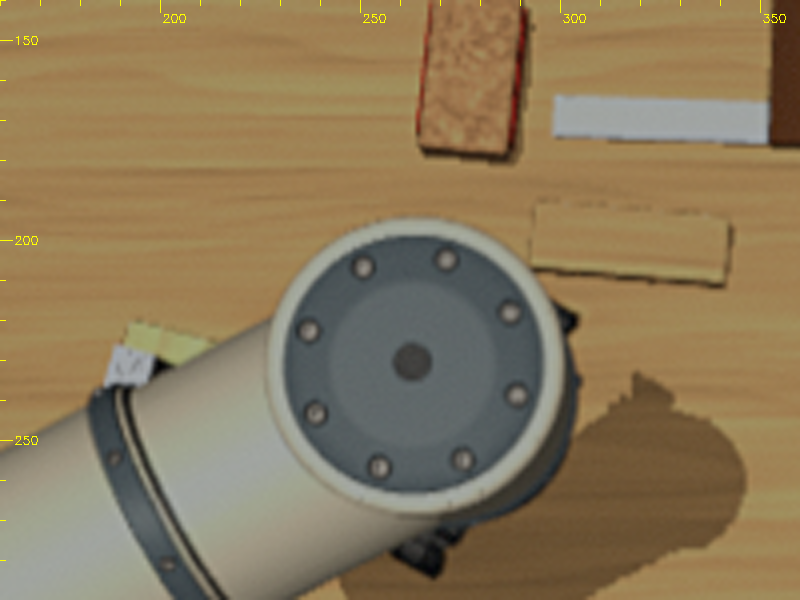

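View pics/s6.png

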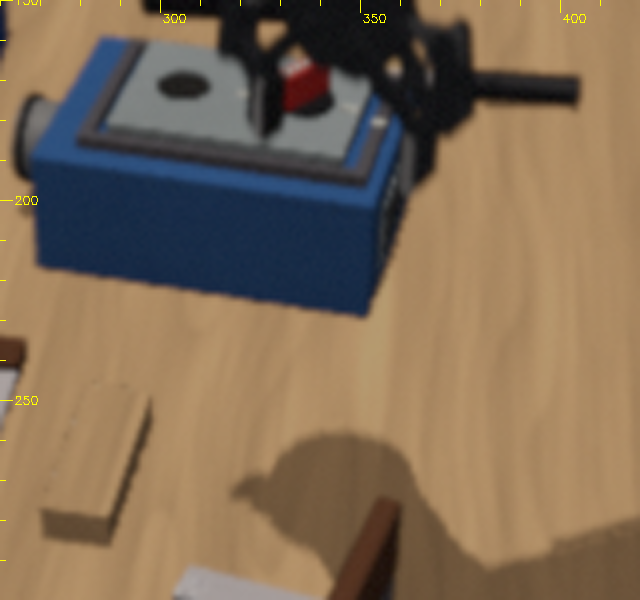

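Request:
arm_command([
  [[0.004,-0.037,0,0,0,-0.03,100],[0.004,-0.037,0,0,0,-0.03,100],[0.004,-0.037,0,0,0,-0.03,100],[0.004,-0.037,-0.01,0,0,-0.03,100],[0.004,-0.037,-0.01,0,0,-0.03,100],[0.004,-0.037,-0.01,0,0,-0.03,100],[0.004,-0.037,-0.02,0,0,-0.03,100],[0.004,-0.037,-0.02,0,0,-0.03,100],[0.003,-0.037,-0.02,0,0,-0.015,100],[0.002,-0.03,0,0,0,0,100],[0,0,0,0,0,0,100],[0,0,0,0,0,0,100]],
])

```text
clock: 10.35
position: [528.7, -278.7, 206.5]
eef_rot: [1.236, -2.888, -0.0]
contact_force: [-0.1, 0.2, 0.4]
grip_width: 85.0
```

```bash
python3 - <<'E'
from h import *
st()
s=grab_frame('side')
crop(s,240,100,160,150,4,'pics/s7.png')
crop(s,270,210,160,150,4,'pics/s7b.png')
t=grab_frame('top')
crop(t,160,200,200,110,4,'pics/t7.png')
E
```

```text
t 10.35 p [ 528.7 -278.7  206.5] jawyaw 2.379 z [-0.001 -0.    -1.   ] F [-0.1  0.2  0.4] M [ 0.06 -0.01  0.04] w 85.0 q [-0.22  0.36  0.19  0.   -1.4  -0.54]
```

View pics/s7.png

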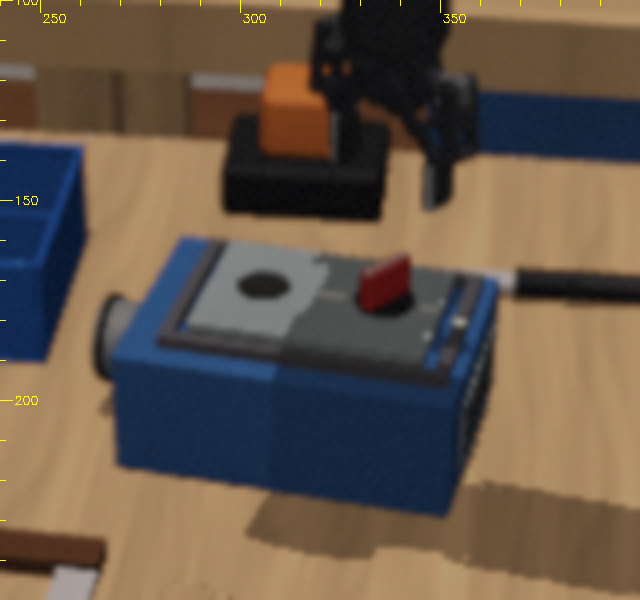

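View pics/s7b.png

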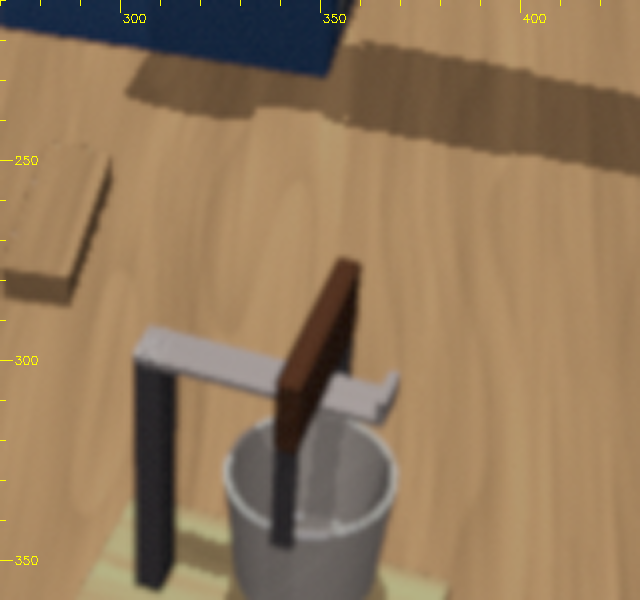

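View pics/t7.png

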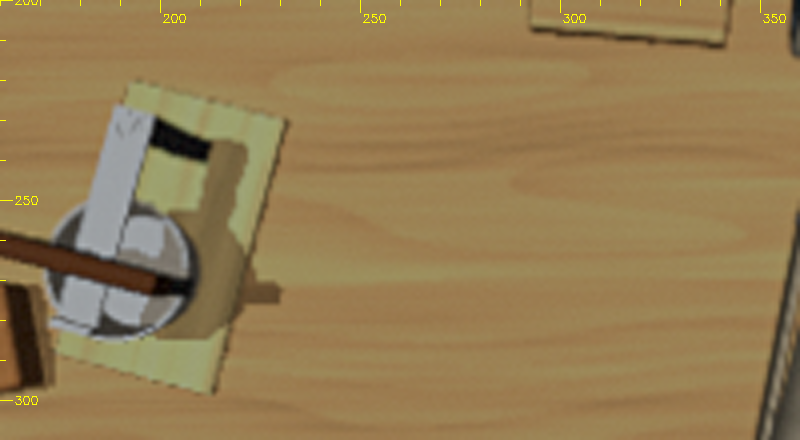

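Request:
arm_command([
  [[0,-0.007,-0.008,0,0,0,100],[0,0,-0.016,0,0,0,100],[0,0,-0.016,0,0,0,100],[0,0,-0.016,0,0,0,100],[0,0,-0.014,0,0,0,70],[0,0,-0.006,0,0,0,50],[0,0,0,0,0,0,50],[0,0,0,0,0,0,50]],
], newtons=20)

```text
clock: 11.12
position: [529.0, -284.1, 131.1]
eef_rot: [-1.241, 2.886, -0.001]
contact_force: [-0.3, -0.6, -0.1]
grip_width: 42.6
```

```bash
python3 - <<'E'
from h import *
st()
s=grab_frame('side')
crop(s,270,110,130,110,6,'pics/s8.png')
E
```

```text
t 11.12 p [ 529.  -284.1  131.1] jawyaw 2.383 z [ 0. -0. -1.] F [-0.3 -0.6 -0.1] M [ 0.02 -0.01  0.01] w 42.6 q [-0.23  0.4   0.06  0.   -1.23 -0.53]
```

View pics/s8.png

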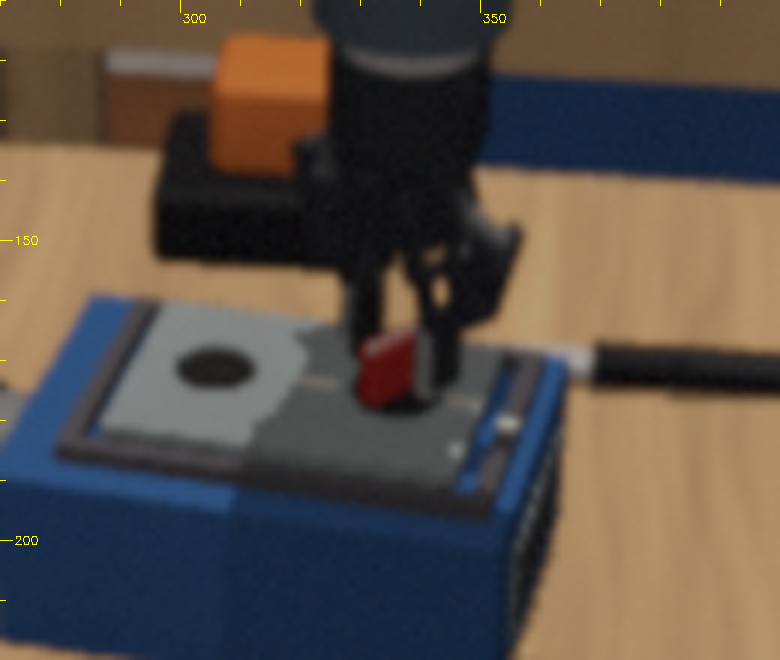

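Request:
arm_command([
  [[0,0,0,0,0,0,35],[0,0,0,0,0,0,25],[0,0,0,0,0,0,15],[0,0,0,0,0,0,0],[0,0,0,0,0,0,0],[0,0,0,0,0,0,0],[0,0,0,0,0,0,0]],
], newtons=25)

```text
clock: 11.75
position: [530.8, -286.3, 132.1]
eef_rot: [-1.238, 2.884, -0.009]
contact_force: [4.7, -6.1, -1.4]
grip_width: 11.2
```

```bash
python3 - <<'E'
from h import *
st()
E
```

```text
t 11.75 p [ 530.8 -286.3  132.1] jawyaw 2.382 z [ 0.005 -0.004 -1.   ] F [ 4.7 -6.1 -1.4] M [-2.08 -1.56  0.07] w 11.2 q [-0.23  0.4   0.06  0.   -1.22 -0.53]
```

Request:
arm_command([
  [[0.001,-0.001,0,0,0,-0.04,0],[0.001,-0.001,0,0,0,-0.06,0],[0,0,0,0,0,-0.08,0],[0,0,0,0,0,-0.09,0],[0,0,0,0,0,-0.1,0],[0,0,0,0,0,-0.1,0],[0,0,0,0,0,-0.1,0],[0,0,0,0,0,-0.1,0],[0,0,0,0,0,-0.1,0],[0,0,0,0,0,-0.1,0],[0,0,0,0,0,-0.09,0],[0,0,0,0,0,0,0]],
])

```text
clock: 12.75
position: [531.6, -288.0, 132.1]
eef_rot: [0.239, 3.13, -0.005]
contact_force: [1.4, -6.0, 1.3]
grip_width: 11.3
```

```bash
python3 - <<'E'
from h import *
st()
E
```

```text
t 12.75 p [ 531.6 -288.   132.1] jawyaw 1.419 z [ 0.003 -0.003 -1.   ] F [ 1.4 -6.   1.3] M [-1.78 -0.39 -0.05] w 11.3 q [-0.24  0.4   0.07  0.   -1.23 -1.49]
```

Request:
arm_command([
  [[0,-0.002,0,0,0,0,0],[0,0,0,0,0,0,0],[0,0,0,0,0,0,20],[0,0,0,0,0,0,35],[0,0,0,0,0,0,50],[0,0,0,0,0,0,60],[0,0,0.01,0,0,0,60],[0,0,0.02,0,0,0,60],[0,0,0.03,0,0,0,60],[-0.03,0,0.02,0,0,0,60],[-0.04,0,0,0,0,0,60],[-0.04,0,0,0,0,0,60]],
])

```text
clock: 13.75
position: [420.5, -288.6, 212.3]
eef_rot: [0.232, 3.13, -0.002]
contact_force: [-0.3, -0.3, -0.6]
grip_width: 51.2
```

Request:
arm_command([
  [[-0.03,0.03,0,0,0,0,60],[-0.03,0.03,0,0,0,0,60],[-0.03,0.03,0,0,0,0,60],[-0.03,0.03,0,0,0,0,60]],
])

```text
clock: 14.08
position: [301.1, -170.0, 210.9]
eef_rot: [0.236, 3.132, -0.0]
contact_force: [1.4, 1.3, 1.7]
grip_width: 51.1
```

```bash
python3 - <<'E'
from h import *
st()
s=grab_frame('side');cv2.imwrite('pics/s9full.png',s)
crop(s,250,140,130,90,6,'pics/s9.png')
t=grab_frame('top');cv2.imwrite('pics/t9full.png',t)
crop(t,380,150,110,120,5,'pics/t9.png')
E
```

```text
t 14.08 p [ 301.1 -170.   210.9] jawyaw 1.42 z [ 0. -0. -1.] F [1.4 1.3 1.7] M [ 0.28 -0.04 -0.03] w 51.1 q [-0.05 -0.16 -0.38  0.   -1.35 -1.67]
```

View pics/s9.png

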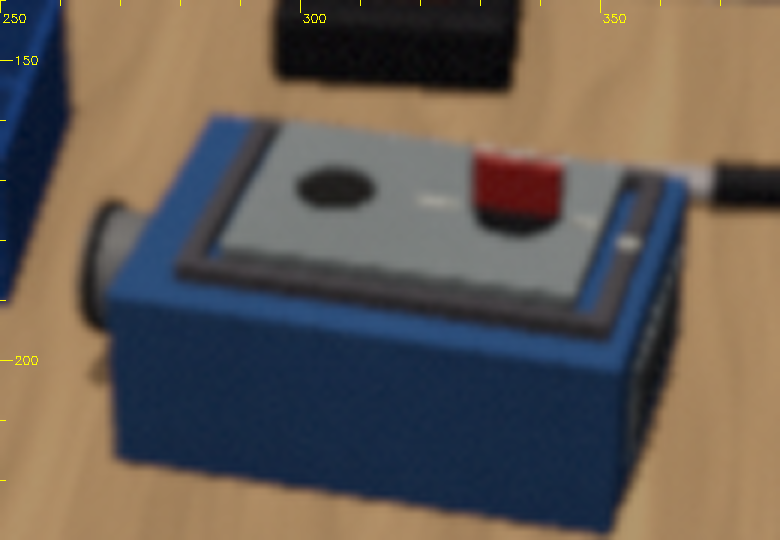

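View pics/t9.png

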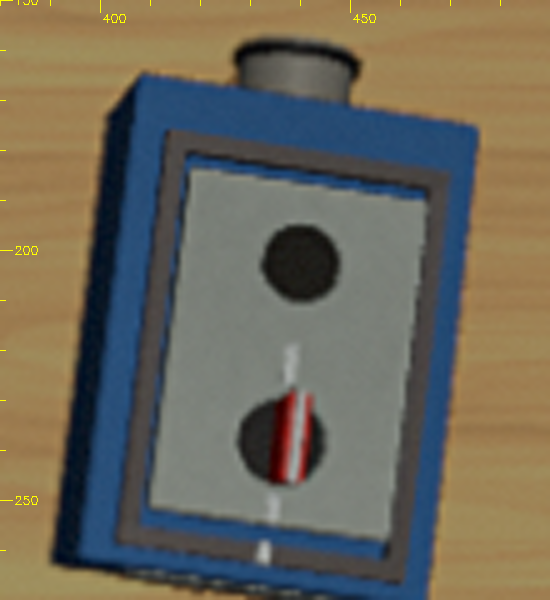

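```bash
python3 - <<'E'
from h import *
a=lambda pts,x0,y0,s:np.array(pts,float)/s+[x0,y0]-.5+.5/s
ang=lambda q:np.arctan2(*(q[1]-q[0])[1::-1])
q=ray('top',a([[294,482],[303,394]],380,150,5),151);print(q,ang(q),q.mean(0))
q=ray('side',a([[563,158],[474,150]],250,140,6),151);print(q,ang(q),q.mean(0))
q=ray('top',a([[273.5,508],[264,552]],380,150,5),[114])
# line through marks
m=np.vstack([ray('top',a([[290,363],[274,508]],380,150,5),118),ray('top',a([[264,552]],380,150,5),110)])
print(m,np.arctan(np.polyfit(m[:,0],m[:,1],1)[0]))
m=np.vstack([ray('side',a([[436,201],[586,221]],250,140,6),118),ray('side',a([[628,242]],250,140,6),110)])
print(m,np.arctan(np.polyfit(m[:,0],m[:,1],1)[0]))
E
```

```text
[[ 507.7446429  -284.02496638  151.        ]
 [ 550.12567475 -289.6993693   151.        ]] -0.13309858777843378 [ 528.93515882 -286.86216784  151.        ]
[[ 506.94551974 -284.6788697   151.        ]
 [ 549.36158665 -287.40294803  151.        ]] -0.0641347150208257 [ 528.1535532  -286.04090887  151.        ]
[[ 569.00697532 -292.13708928  118.        ]
 [ 497.26800424 -281.98473867  118.        ]
 [ 475.98936867 -278.32722267  110.        ]] -0.14566146697580568
[[ 567.43805017 -293.41486284  118.        ]
 [ 494.66315416 -282.98862869  118.        ]
 [ 474.04765788 -279.1587207   110.        ]] -0.14907059338678272
```

```bash
python3 - <<'E'
from h import *
t=cv2.imread('pics/t9full.png').astype(float);s=cv2.imread('pics/s9full.png').astype(float)
crop(cv2.imread('pics/s9full.png'),320,155,40,30,18,'pics/s9z.png')
# top: per row, whiteness=min channel weighted centroid near slot
w=t.min(2)
pts=[]
for r in range(230,246):
    c=np.arange(435,444); 
    prof=w[r,435:444]; print(r,prof.astype(int))
E
```

```text
230 [ 25   1  11  47 112 151  69  83 125]
231 [  0   0  18  65 127 151  68  81 123]
232 [  5   0  29  82 142 152  61  66 110]
233 [  7   2  30  91 151 152  50  26  72]
234 [  4   0  27  91 147 140  45  17  42]
235 [  4   4  33  99 153 127  38  19  27]
236 [  0   1  34 107 161 126  38  19  20]
237 [  3  11  42 113 159 110  38  23  27]
238 [  0  12  53 116 154  82  26  24  27]
239 [  2  18  58 121 155  69  20  28  23]
240 [  0  15  68 129 156  71  17  25  28]
241 [  0  19  80 140 155  63  14  26  37]
242 [  0  24  86 148 153  53  17  23  50]
243 [  4  28  96 156 139  45  18  41  87]
244 [  0  32 103 161 125  34  31  75 117]
245 [  2  27 104 160 109  43  69 110 126]
```

View pics/s9z.png

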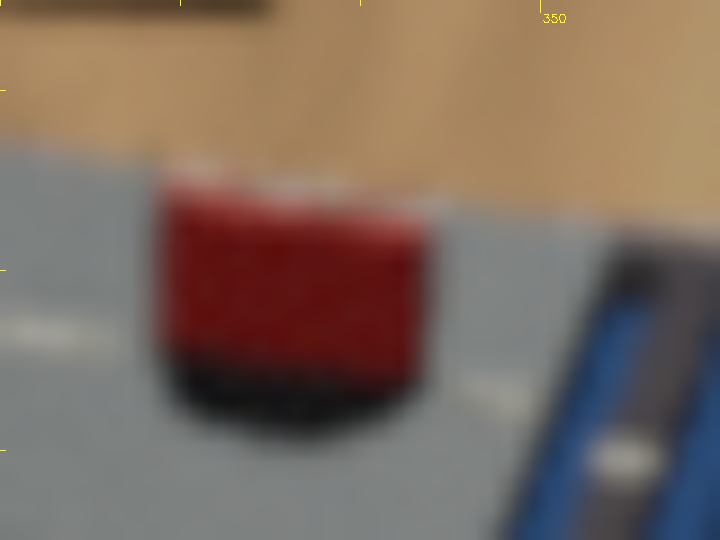

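Request:
arm_command([
  [[0.03,-0.012,0,0,0,0,20],[0.032,-0.013,0,0,0,0,0],[0.032,-0.013,0,0,0,0,0],[0.032,-0.013,0,0,0,0,0],[0.032,-0.013,0,0,0,0,0],[0.032,-0.013,0,0,0,0,0],[0.032,-0.013,0,0,0,0,0],[0.032,-0.013,0,0,0,0,0],[0.032,-0.013,0,0,0,0,0],[0.03,-0.012,0,0,0,0,0],[0,0,0,0,0,0,0],[0,0,0,0,0,0,0]],
])

```text
clock: 15.18
position: [619.7, -299.0, 208.1]
eef_rot: [-0.234, -3.129, -0.001]
contact_force: [-0.9, -0.5, -0.2]
grip_width: -0.1
```

```bash
python3 - <<'E'
from h import *
st()
E
```

```text
t 15.18 p [ 619.7 -299.   208.1] jawyaw 1.422 z [-0.003  0.001 -1.   ] F [-0.9 -0.5 -0.2] M [0.1  0.11 0.02] w -0.1 q [-0.22  0.55  0.49 -0.   -1.52 -1.5 ]
```

Request:
arm_command([
  [[0,-0.001,-0.01,0,0,0,0],[0,0,-0.02,0,0,0,0],[0,0,-0.02,0,0,0,0],[0,0,-0.02,0,0,0,0],[0,0,-0.01,0,0,0,0],[0,0,-0.005,0,0,0,0],[0,0,0,0,0,0,0],[0,0,0,0,0,0,0]],
])

```text
clock: 15.85
position: [619.0, -299.7, 127.1]
eef_rot: [0.233, 3.131, -0.001]
contact_force: [0.2, 0.0, 0.5]
grip_width: -0.1
```

```bash
python3 - <<'E'
from h import *
st()
s=grab_frame('side')
crop(s,250,110,130,110,6,'pics/s10.png')
E
```

```text
t 15.85 p [ 619.  -299.7  127.1] jawyaw 1.422 z [ 0.002 -0.001 -1.   ] F [0.2 0.  0.5] M [-0.   -0.03  0.01] w -0.1 q [-0.22  0.57  0.32  0.   -1.32 -1.5 ]
```

View pics/s10.png

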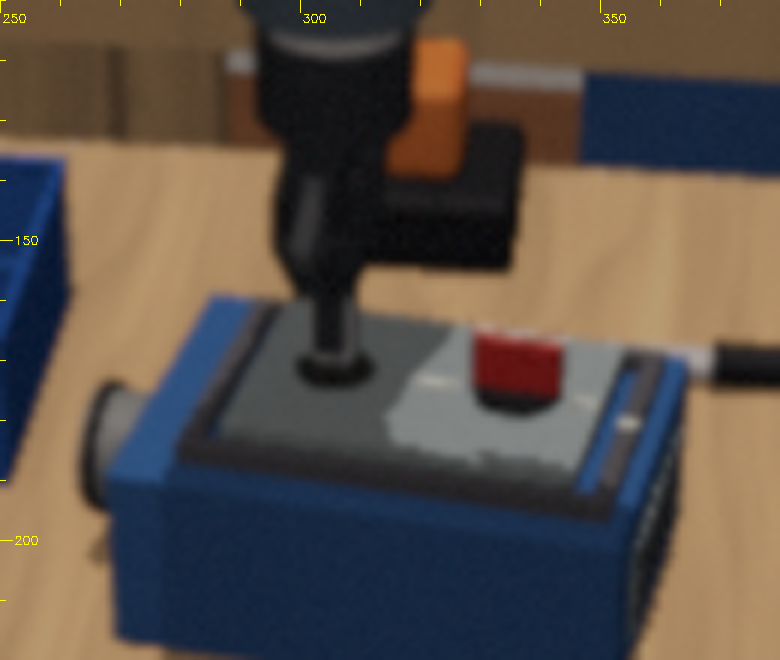

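Fingers are over the patch (crop 335,360). Lower in small steps.

Request:
arm_command([
  [[0,0,-0.004,0,0,0,0],[0,0,-0.003,0,0,0,0],[0,0,-0.002,0,0,0,0],[0,0,0,0,0,0,0]],
])

```text
clock: 16.23
position: [619.1, -299.5, 117.0]
eef_rot: [0.233, 3.132, -0.001]
contact_force: [-0.7, 1.4, 3.6]
grip_width: -0.1
```

Request:
arm_command([
  [[0,0,-0.002,0,0,0,0],[0,0,-0.002,0,0,0,0],[0,0,0,0,0,0,0]],
])

```text
clock: 16.48
position: [619.1, -299.5, 113.7]
eef_rot: [0.233, 3.132, -0.001]
contact_force: [-1.3, 1.9, 6.8]
grip_width: -0.1
```

Request:
arm_command([
  [[0,0,-0.002,0,0,0,0],[0,0,-0.001,0,0,0,0],[0,0,0,0,0,0,0]],
])

```text
clock: 16.73
position: [619.2, -299.6, 111.4]
eef_rot: [0.233, 3.131, -0.001]
contact_force: [-1.7, 2.4, 9.1]
grip_width: 0.3
```

Request:
arm_command([
  [[0,0,-0.001,0,0,0,0],[0,0,-0.001,0,0,0,0],[0,0,0,0,0,0,0]],
])

```text
clock: 16.98
position: [619.2, -299.6, 110.1]
eef_rot: [0.233, 3.131, -0.002]
contact_force: [-2.6, 2.4, 10.2]
grip_width: -0.1
```

Request:
arm_command([
  [[0,0,-0.001,0,0,0,0],[0,0,0,0,0,0,0],[0,0,0,0,0,0,0]],
])

```text
clock: 17.23
position: [619.2, -299.6, 110.1]
eef_rot: [0.232, 3.13, -0.002]
contact_force: [-3.9, 4.3, 14.1]
grip_width: 0.0
```

Request:
arm_command([
  [[0,0,-0.001,0,0,0,0],[0,0,0,0,0,0,0],[0,0,0,0,0,0,0]],
])

```text
clock: 17.48
position: [619.2, -299.6, 110.0]
eef_rot: [0.232, 3.13, -0.003]
contact_force: [-5.2, 5.9, 17.9]
grip_width: 0.4
```

Request:
arm_command([
  [[0,0,0,0,0,0,0],[0,0,0,0,0,0,0],[0,0,0,0,0,0,0],[0,0,0,0,0,0,0],[0,0,0,0,0,0,0],[0,0,0,0,0,0,0]],
])

```text
clock: 17.98
position: [619.2, -299.6, 110.0]
eef_rot: [0.232, 3.13, -0.003]
contact_force: [-5.8, 5.5, 18.3]
grip_width: -0.3
```

```bash
python3 - <<'E'
from h import *
st()
s=grab_frame('side');cv2.imwrite('pics/s11f.png',s)
crop(s,250,110,130,110,6,'pics/s11.png')
E
```

```text
t 17.98 p [ 619.2 -299.6  110. ] jawyaw 1.423 z [ 0.003 -0.002 -1.   ] F [-5.8  5.5 18.3] M [ 2.04  2.15 -0.04] w -0.3 q [-0.22  0.58  0.29  0.   -1.28 -1.5 ]
```

View pics/s11.png

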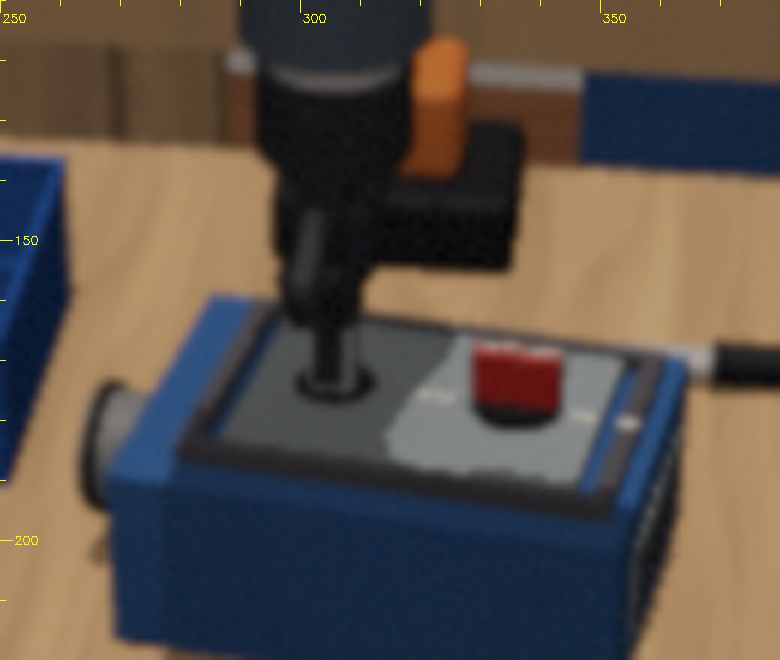

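View pics/s11f.png

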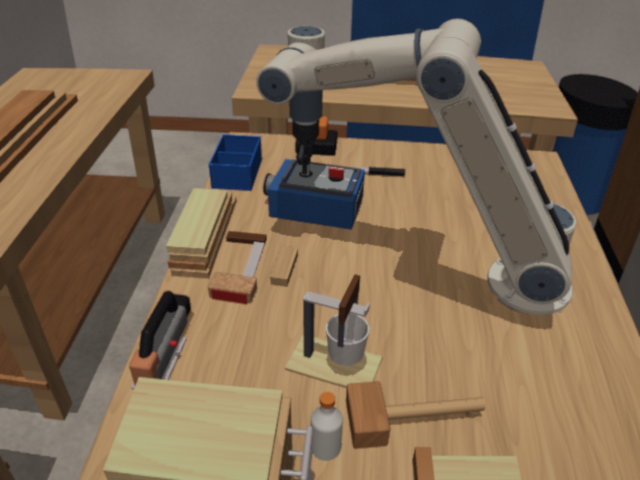

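The panel is flush, the marks run straight through the slot, the pail hangs at (347,335), and the other items haven't moved. Handing in.

```bash
python3 -c "
from station import sign_off
print(sign_off())"
```

```text
the job is handed in; nothing more can be done
None
```

The job is done in the order asked and was handed in at about 18 s, with the arm still holding the hatch down.

- **Pail:** it hangs by its handle board on the hook strip, released, near the seat point. The last side picture still showed it hanging there.
- **Fastener:** I turned it about 0.96 rad clockwise with the hatch raised. The top camera puts the slot within about 0.02 rad of the white marks. The side camera read about 0.08 rad off, but there the slot is seen nearly edge-on, so I trust it less. The panel later went down past the point where the tongue would have blocked it, which fits the slot being in line.
- **Hatch:** I pressed on the black patch until the panel met a hard stop at 110.0 mm, flush with the frame. It stayed there for half a second at about 18 N down, with about 8 N sideways from friction.
- **Other items:** in the last side picture the other things on the bench looked unmoved.

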